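# Stamp a leather rosette and index it three clicks on the ratchet table

## Task

With the mallet, strike the sprung stamp on the green stand down onto the leather disc, let it spring up again and put the mallet back down on the bench, clear of the stand. Then pull the table's lever round anticlockwise by its red knob, exactly three clicks of the ratchet from where it rests (it cannot be turned back), ease it back until the third tooth bears on the pawl, and finish still holding it firmly there, ready for the next blow. Leave the other things on the bench where they are.

Things in the scene. Friction and masses are not known exactly. Their poses are not given: they have to be found in the camera images.
- stand: Dark green cast stand on a wooden board, fixed: board 204 x 176 mm (x from -95 to 109 mm), 22 mm high; round base on it, top at 34 mm; a 24 x 44 mm column 80 mm along its +x (away from the robot, but for its yaw), 132 mm high; from it an arm 26 mm wide comes back over the table and carries the stamp's steel guide bush (top at 144 mm). Origin on the bench under the table's axis.
- table_axis (a point): Point on the table's vertical axis at the top of the leather disc, 63 mm above the bench. The table (radius 43 mm), the 24-tooth steel ratchet wheel under it (radius 52 mm), the brown leather disc on it (earlier impressions show, one every three teeth) and the lever turn together about it.
- index_table (a joint): Angle of table and lever, rad, growing anticlockwise seen from above. One tooth = one click = 0.2618. The pawl bears on a tooth at 0, 0.2618, 0.5236, 0.7854...; starts up to 0.04 past 0 (slack). Forward, resistance at the knob climbs to about 5 N on each tooth, then drops with a click as the next of these angles is passed; no turning back past it. Three clicks, held back: 0.7854.
- ratchet_lever: The lever: flat steel bar standing out level from the table, 50 to 57 mm above the bench, with an upright red knob at its end, 115 mm from the table's axis. Turns with the table (origin on the table's axis, 22 mm above the bench).
- knob_mid (a point): Middle of the upright red knob: diameter 25 mm there, 88 mm above the bench (the knob spans 61 to 110 mm). 115 mm from point table_axis horizontally; at joint index_table = 0 it lies 80 degrees anticlockwise from the stand's +x. Round, so a grip may turn on it. The fly press's hanging handle is near at the start: fingers closing along a line about 45 degrees left of +x clear it.
- ratchet_wheel: The steel ratchet wheel under the table, fixed to it (origin on the axis, 22 mm above the bench).
- pawl_nose: Nose of the small brass check pawl, on the stand's -y side, which a spring keeps in the ratchet teeth (40 to 49 mm above the bench; origin at the pawl's pivot). Not to be handled.
- pawl (a joint): Lift of the sprung brass pawl, rad: 0 when dropped between two teeth, rising to 0.14 as it climbs to a tooth's tip, back to 0 at the click. A firm hold back on the pawl may press the table up to 0.05 rad under the nominal angle.
- stamp (a joint): How far the stamp is down, m: 0 up (its spring returns it there), meets the leather at 0.012, stops at 0.015. Takes about 3 N to start and 8 N at the bottom; slow or half-way pushes do not count as a blow.
- stamp_head: Round steel striking head of the sprung stamp, 29 mm across, 23 mm high, on top of the stamp's shank (origin on the stamp's axis, 22 mm above the bench when up). The stamp stands 26 mm from the table's axis along the stand's +x.
- stamp_top (a point): Centre of the top of the stamp's striking head, 187 mm above the bench when up. The fly press's hanging handle ends 135 mm above the bench, at x 0.637 to 0.687, y 0.016 to 0.095: keep the gripper on the robot's side of the stamp.
- mallet: Rawhide mallet, 0.38 kg, with wooden handle, standing on one face of its head on the bench with the handle level at 45 mm height. Head: cylinder 65 mm across and 90 mm high (axis = the body's x, which points down). Handle: round, 24 to 29 mm thick, 150 mm long beyond the head, pointing roughly towards the robot. The balance point lies 24 mm from the head's axis towards the handle.
- mallet_grip (a point): Point on the handle's axis 55 mm from the head's axis (22 mm clear of the head), 45 mm above the bench at the start, handle 25 mm thick here. The handle runs along the horizontal line from point mallet_face through this point.
- mallet_face (a point): Centre of the mallet's lower striking face, 45 mm below the middle of the head (on the bench at the start).
- glue_jar: Jar of glue, 67 mm across, 88 mm high, red label and black lid; origin under its centre. A bystander.
- spool: Wooden spool of brown thread, 58 mm across, 60 mm high; origin under its centre. A bystander.
- wax: Yellow cake of beeswax, 38 x 60 x 21 mm; origin under its centre. A bystander.

How it is judged:
By the outcome, as a careful person would: the job done as asked, in the order asked, and still so for the second after the job is handed in, while the arm keeps its last pose, push and grip.
It also fails if it takes over 64 s, if anything falls off the work surface, if the arm or the gripper's body presses on something with over 40 N, if the wrist force passes 120 N, or if a joint passes its speed limit or range.

## Robot

A 6-joint arm with a two-finger parallel gripper is mounted at the origin on the work surface; the furniture and walls round the work are solid. World frame = base frame: x ahead of the robot, y to its left, z up, the work surface at z = 0. Lengths are in m, angles in rad, forces in N, time in s.
With the tool pointing down it reaches from about 0.3 to 0.875 m from the base axis. Payload 6.4 kg.
Tool frame: the origin (TCP) lies at the very end of the fingers, on their centre line; the grasp point (between the pads) lies 19 mm behind it; z points along the fingers, y is the line along which they close (so a half turn about z gives the same grasp; the last joint's range is limited). The gripper opens to 88 mm and grips with 3 to 60 N. Pads are 18 mm wide; open, the fingers measure 123 mm over their backs; the gripper's body (75 mm by 187 mm) begins 45 mm behind the grasp point.
Start: joints at [0.961, 0.181, 1.607, -0, 1.354, -0.206], TCP at [0.226, 0.529, 0.209] pointing down, gripper open.
Joint ranges: [-2.99, 2.99], [-0.89, 2.07], [0.3, 2.58], [-1.14, 4.28], [0, 2.63], [-3.12, 3.12]. Speed limits (rad/s): [2.57, 2.57, 3.01, 3.14, 3.14, 3.14].

## Interface

Orientations are given as [roll, pitch, yaw] about the fixed x, y, z axes, in that order (R = Rz(yaw) Ry(pitch) Rx(roll)).
In Python, from station import sensors, eyes, ctrl, spotter gives the robot as it stands. The module is installed in compiled form; this text tells all that it offers.
- The arm moves only by the tool step_arm, never from a script. Its argument "moves" is a list that holds one entry, the list of rows, each a list of 7 numbers: the closure, from 0 (fully open) to 1 (shut), then the shift along the tool's x, y, z in units of 0.5 m (1.0 is 0.5 m), then the turn, a rotation vector about the tool's x, y, z in units of 120 degrees (1.0 is 120 degrees). In form: [[[claw, dx, dy, dz, wx, wy, wz], ...]]. A call has 1 to 20 rows; each row is the pose to reach, as a shift and turn from the pose commanded when the call began, along the tool's axes at that moment; what a row does not reach only later rows make up. A row lasts 1/8 s, in which the tool goes at most 62.5 mm and 10.7 degrees, less where a joint would pass 70% of its speed; a pose out of reach is approached as far as the arm can. A call with a number of a shift or a turn outside -1 to 1 is refused whole. A call with a gripper value outside its range is refused whole. The fingers move at their own pace and stop on an object; "squeeze" is the grip in N (left out, the last holds). Time passes only in rows, so rows that repeat a pose let the fingers close. It gives the time, the measured TCP pose, the force, the opening and the grip force at its end, in the units of the state.
- sensors.sense(): the state, without advancing time (a new reading comes with each control period).
- eyes.read_camera(name): name is "side" or "top"; returns a dict with "img" (480x640x3 uint8, red, green, blue), "K" (3x3 intrinsics, pixels), "dist_coeffs" ([k1, k2, p1, p2, k3] as OpenCV has them; the pictures are not rectified), "T" (4x4, takes a point from camera to world coordinates). Camera axes: x right, y up, looking along -z (the intrinsics and any distortion apply to the point x, -y, -z); pixel columns grow to the right and rows downward; lengths in m; the calibration is good to about 2 mm. A picture is of the moment at which its call begins. There is no depth.
- ctrl.hand_in(): hands the job in; it is judged then, once.
Trained networks look in the newest picture that a camera, given by its name, has taken for a name from the list of things; names that differ only in an ending like _2 or _b are one class to them, and where a whole thing is asked for, a point or a joint stands for the part that bears it (a point fixed in the world has none). Each returns a list of dicts, best first, with "p" (0 to 1); they miss things now and then, are a little off and sometimes report something else, mostly with a low value. They report only what shows in the picture. A call takes as long as a camera call.
- spotter.recognise(camera, query): "point" ([x, y, z] in m, in world coordinates, good to about 4 mm: the middle of the surface that is visible of it).
- spotter.trace(camera, query): "region" (480x640 bool, what is visible of it).
- spotter.landmark_of(camera, query): "point" ([x, y, z] in m, in world coordinates, good to about 4 mm: a listed point, or the origin of a listed thing).
The state is a dict: "time_s": time; "joint_positions": joint angles; "dq": joint speeds; "effort": joint torques, N m; "position": TCP position; "tool_rot": TCP orientation; "wrist_force": force on the tool from outside, world axes, zero at the start; "ft_torque": the same for the moment, N m; "grip_width": opening from 0.0 (shut) to 1.0 (fully open); "grip_force": force on a finger pad.
Only numpy, scipy, OpenCV 4.12 (cv2) and the standard library are available. Lean on these libraries where they do the work, as an engineer would, in place of code of your own. Each camera call takes 0.05 s, during which the arm holds its last target. There are 200 camera calls.

## Working session

There is one attempt and no reset: what is moved stays moved. The work goes in short steps, Python scripts to look and compute and a tool call to move; the robot and the scene stay as the last step left them, time stands still between calls to the robot, and variables do not carry over. Pictures are saved under pics/ and viewed, at most 10 in all, crops included, and the job is handed in when it is done.

Besides the shell and the picture viewer there is one more tool, called after "Call:" as name(argument=value, ...), one argument or row to a line, values as JSON. step_arm: Moves the arm, as the interface text tells. Shifts and turns lie within -1 to 1; 1 stands for 0.5 m of shift or 120 degrees of turn. Its arguments: {"type":"object","properties":{"moves":{"type":"array","items":{"type":"array","items":{"type":"array","items":{"type":"number","minimum":-1,"maximum":1}}}},"squeeze":{"type":"number"}},"required":["moves"]}

```bash
mkdir -p pics; cat > h.py <<'E'
import numpy as np, cv2
from station import sensors, eyes, ctrl, spotter
from scipy.spatial.transform import Rotation as R
def snap(c,f):
    d=eyes.read_camera(c); cv2.imwrite('pics/'+f,d['img'][:,:,::-1]); return d
def lm(q,cams=('side','top')):
    for c in cams:
        for r in spotter.landmark_of(c,q)[:2]: print(q,c,np.round(r['point'],4),round(r['p'],2))
def Rt():
    s=sensors.sense(); return np.array(s['position']),R.from_euler('xyz',s['tool_rot'])
E
python3 - <<'E'
from h import *
snap('side','s0.png');snap('top','t0.png')
s=sensors.sense();print({k:np.round(v,3) for k,v in s.items()})
for q in ['stand','table_axis','knob_mid','stamp_top','mallet_grip','mallet_face','mallet','glue_jar','spool','wax']: lm(q)
E
```

```text
{'time_s': np.float64(0.1), 'joint_positions': array([ 0.961,  0.181,  1.608,  0.   ,  1.354, -0.206]), 'dq': array([-0.001, -0.   , -0.003, -0.   ,  0.001, -0.   ]), 'effort': array([-0.0000e+00, -4.3482e+01, -3.4270e+01,  7.0000e-02,  3.4000e-02,
        0.0000e+00]), 'position': array([0.226, 0.528, 0.208]), 'tool_rot': array([-3.14 , -0.   ,  2.738]), 'wrist_force': array([0.664, 0.938, 0.716]), 'ft_torque': array([-0.001,  0.036,  0.027]), 'grip_force': np.float64(0.0), 'grip_width': np.float64(1.001)}
stand side [5.229e-01 2.130e-02 2.000e-04] 0.88
stand top [ 0.5186  0.0185 -0.0014] 0.56
table_axis side [0.5214 0.0164 0.0643] 0.73
table_axis top [0.5213 0.0174 0.0633] 0.77
knob_mid side [0.5473 0.1256 0.0878] 0.71
knob_mid top [0.5446 0.1278 0.0855] 0.73
stamp_top side [0.5483 0.0188 0.1889] 0.64
stamp_top top [0.5417 0.13   0.0892] 0.65
stamp_top top [0.5477 0.0205 0.1809] 0.5
mallet_grip side [0.4499 0.3071 0.0463] 0.74
mallet_face side [ 5.039e-01  3.033e-01 -5.000e-04] 0.9
mallet_face top [0.5005 0.3047 0.0033] 0.69
mallet side [0.425  0.2837 0.043 ] 0.63
mallet top [0.4202 0.2835 0.0466] 0.71
glue_jar side [ 0.3505 -0.0535  0.0021] 0.86
glue_jar top [ 0.3593 -0.0532 -0.    ] 0.84
spool side [ 0.5765 -0.1682  0.0017] 0.73
spool side [0.4241 0.2813 0.0446] 0.63
spool top [ 0.5746 -0.1714 -0.0032] 0.73
spool top [0.4214 0.2857 0.046 ] 0.31
wax side [ 0.5527 -0.2454 -0.0015] 0.93
wax top [ 0.5551 -0.2459 -0.0018] 0.6
```

View pics/s0.png

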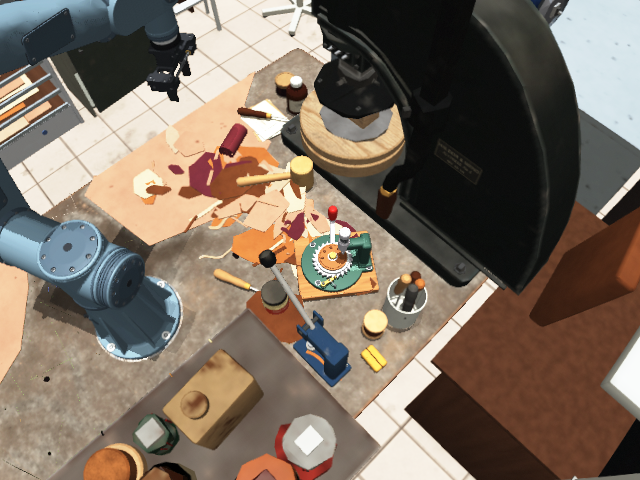

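View pics/t0.png

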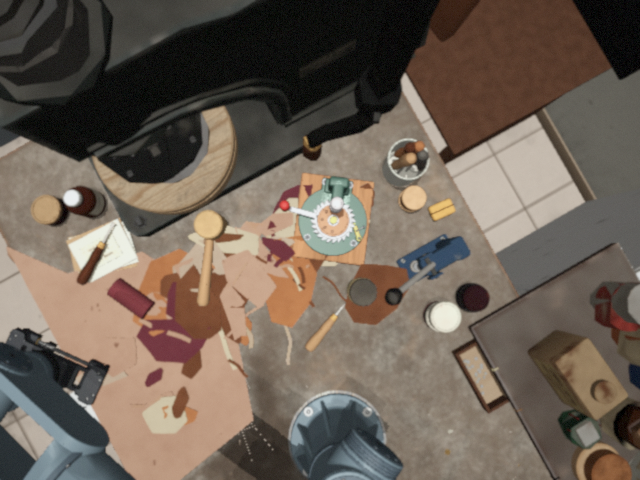

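```bash
python3 - <<'E'
from h import *
for c in('side','top'):
    d=eyes.read_camera(c)
    T=np.array(d['T']);Ti=np.linalg.inv(T)
    print(c,np.round(T[:3,3],3))
    for n,p in dict(axis=[.5213,.017,.063],knob=[.546,.1267,.088],stamp=[.548,.0197,.187],grip=[.45,.307,.045],face=[.502,.304,0],m=[.424,.283,.045]).items():
        q=Ti[:3,:3]@np.array(p)+Ti[:3,3]; q=np.array([q[0],-q[1],-q[2]])
        print(n,np.round(cv2.projectPoints(q[None],np.zeros(3),np.zeros(3),np.array(d['K']),np.array(d['dist_coeffs']))[0].ravel()))
for q in['mallet','mallet_grip','mallet_face','knob_mid']: lm(q)
E
```

```text
side [ 0.364 -0.489  1.134]
axis [333. 257.]
knob [332. 214.]
stamp [346. 230.]
grip [283. 176.]
face [302. 183.]
m [276. 185.]
top [0.411 0.07  1.35 ]
axis [334. 219.]
knob [286. 206.]
stamp [335. 201.]
grip [209. 248.]
face [214. 227.]
m [219. 259.]
mallet side [0.4275 0.282  0.0407] 0.76
mallet top [0.4217 0.2848 0.0435] 0.67
mallet_grip side [0.4478 0.3074 0.046 ] 0.93
mallet_grip top [0.4452 0.3085 0.0455] 0.96
mallet_face side [ 0.5094  0.3046 -0.0019] 0.59
mallet_face top [0.5026 0.3064 0.0016] 0.55
knob_mid side [0.5473 0.1303 0.0885] 0.73
knob_mid top [0.5433 0.1312 0.0868] 0.73
knob_mid top [0.5439 0.0175 0.0245] 0.22
```

The side view shows the mallet head at (302,170), with its handle running to (238,180), and the red knob at (332,213). In the top view the mallet head is at (209,224), the handle end at (204,303), the knob at (285,205) and the stamp at (336,203). The projected points match both pictures. I'll refine the mallet and stand directions next.

```bash
cat >> h.py <<'E'
def back(d,uv,z):
    q=cv2.undistortPoints(np.array(uv,float).reshape(-1,1,2),np.array(d['K']),np.array(d['dist_coeffs'])).reshape(-1,2)
    T=np.array(d['T']); v=np.c_[q[:,0],-q[:,1],-np.ones(len(q))]@T[:3,:3].T; o=T[:3,3]
    return o+v*((z-o[2])/v[:,2])[:,None]
E
python3 - <<'E'
from h import *
d=eyes.read_camera('top')
im=d['img'][170:315,195:385,::-1]
cv2.imwrite('pics/t1.png',cv2.resize(im,None,fx=4,fy=4,interpolation=cv2.INTER_CUBIC))
for c in('top','side'):
    d=eyes.read_camera(c)
    r=spotter.trace(c,'mallet')
    for x in r[:1]:
        m=x['region'];v,u=np.nonzero(m);print(c,x['p'],m.sum(),u.min(),u.max(),v.min(),v.max())
        P=back(d,np.c_[u,v],.045)[:,:2]
        i=np.argmax(np.linalg.norm(P-[.7,.3],axis=1)); print('end',P[i])
        # handle slices
        for a in np.arange(.34,.47,.02):
            k=abs(P[:,0]-a)<.006
            if k.any(): print(round(a,3),np.round(P[k].mean(0),4),np.round(np.ptp(P[k,1]),3))
E
```

```text
top 0.71 1503 193 227 211 305
end [0.31669375 0.32598804]
0.34 [0.3398 0.3166] 0.028
0.36 [0.3607 0.3142] 0.026
0.38 [0.3793 0.3137] 0.023
0.4 [0.4001 0.3117] 0.023
0.42 [0.42   0.3097] 0.023
0.44 [0.4397 0.3085] 0.023
0.46 [0.4608 0.3065] 0.019
side 0.66 1219 236 313 155 189
end [0.31552462 0.32102671]
0.34 [0.3401 0.318 ] 0.036
0.36 [0.36   0.3165] 0.036
0.38 [0.3799 0.3158] 0.037
0.4 [0.3999 0.313 ] 0.033
0.42 [0.4201 0.3114] 0.029
0.44 [0.44   0.3112] 0.031
0.46 [0.4601 0.309 ] 0.035
```

View pics/t1.png

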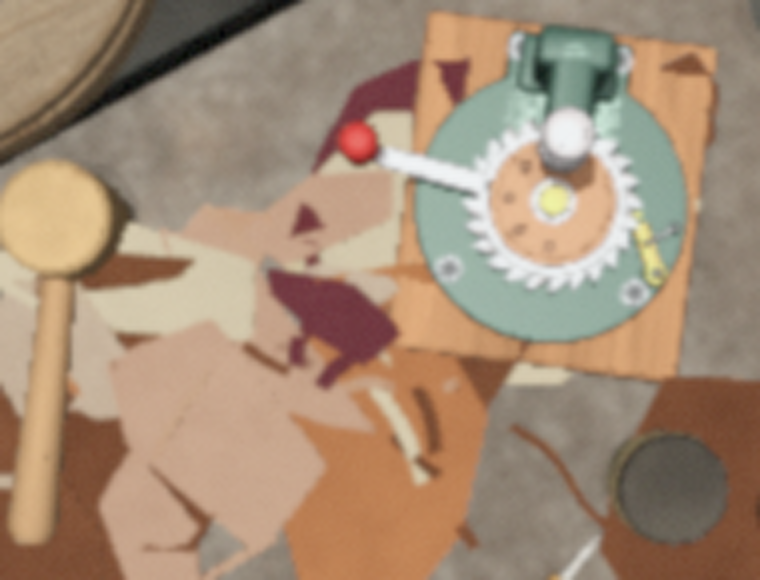

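The crop shows the knob at crop pixel (358,140), the stamp head at (568,133), the mallet head's top at (57,215), and the board corners at (430,12), (717,47), (675,380) and (395,345).

```bash
python3 - <<'E'
from h import *
d=eyes.read_camera('top')
f=lambda u,v:(195+(u+.5)/4-.5,170+(v+.5)/4-.5)
C=back(d,[f(430,12),f(717,47),f(675,380),f(395,345)],.022);print(np.round(C,4))
e=(C[0]-C[3]+C[1]-C[2])[:2]; w=(C[0]-C[1]+C[3]-C[2])[:2]
print('yaw',np.degrees(np.arctan2(e[1],e[0])),np.degrees(np.arctan2(-w[0],w[1])),np.linalg.norm(e)/2,np.linalg.norm(w)/2,C.mean(0))
for n,p,z in[('knob',(358,140),.108),('stamp',(568,133),.187),('head',(57,215),.09)]: print(n,np.round(back(d,[f(*p)],z),4))
for i in range(2):
  eyes.read_camera('side');eyes.read_camera('top')
  lm('stamp_top');lm('knob_mid');lm('table_axis')
E
```

```text
[[ 0.6339  0.093   0.022 ]
 [ 0.6161 -0.0794  0.022 ]
 [ 0.4162 -0.0565  0.022 ]
 [ 0.4344  0.1103  0.022 ]]
yaw -5.747947450903057 -6.049450259020395 0.20073477450422586 0.17053482599465533 [0.52516191 0.01684845 0.022     ]
knob [[0.5467 0.1304 0.108 ]]
stamp [[0.5438 0.0168 0.187 ]]
head [[0.5033 0.2998 0.09  ]]
stamp_top side [ 0.5547 -0.248  -0.0015] 0.71
stamp_top side [0.5484 0.0192 0.1875] 0.58
stamp_top top [0.5446 0.0165 0.023 ] 0.54
stamp_top top [0.5465 0.016  0.1841] 0.52
knob_mid side [0.5466 0.13   0.0891] 0.77
knob_mid top [0.5432 0.1292 0.0894] 0.76
table_axis side [0.5195 0.0167 0.0618] 0.92
table_axis top [0.5243 0.0217 0.0614] 0.92
stamp_top side [0.5466 0.0188 0.1878] 0.5
stamp_top top [0.5444 0.0196 0.1837] 0.55
knob_mid side [0.5454 0.1278 0.0898] 0.6
knob_mid top [0.5452 0.1286 0.0887] 0.73
table_axis side [0.5207 0.0188 0.0626] 0.6
table_axis top [0.5207 0.0215 0.0633] 0.6
table_axis top [0.5444 0.0176 0.0209] 0.19
```

```bash
cat >> h.py <<'E'
def row(*targets):
    p,r=Rt(); s=sensors.sense(); print('t',round(s['time_s'],2),'p',np.round(p,4),'rot',np.round(np.degrees(s['tool_rot']),2),'F',np.round(s['wrist_force'],1),'w',round(float(s['grip_width'])*88,1),'gf',round(float(s['grip_force']),1))
    for t in targets:
        q=R.from_euler('xyz',[np.pi,0,np.radians(t[3])])
        print(t,np.round(r.inv().apply(np.array(t[:3])-p)/.5,4),np.round((r.inv()*q).as_rotvec()/np.radians(120),4))
E
python3 -c "
from h import *
row((.446,.308,.13,175.1),(.446,.308,.03,175.1))"
```

```text
t 2.7 p [0.2259 0.5288 0.2087] rot [-180.     -0.    156.86] F [ 0.8  0.1 -0.2] w 88.1 gf 0.0
(0.446, 0.308, 0.13, 175.1) [-0.5783 -0.233   0.1574] [-0.    -0.    -0.152]
(0.446, 0.308, 0.03, 175.1) [-0.5783 -0.233   0.3574] [-0.    -0.    -0.152]
```

Call:
step_arm(
  moves=[
    [[0,-0.578,-0.233,0.157,0,0,-0.152],[0,-0.578,-0.233,0.157,0,0,-0.152],[0,-0.578,-0.233,0.157,0,0,-0.152],[0,-0.578,-0.233,0.157,0,0,-0.152],[0,-0.578,-0.233,0.157,0,0,-0.152],[0,-0.578,-0.233,0.157,0,0,-0.152],[0,-0.578,-0.233,0.157,0,0,-0.152],[0,-0.578,-0.233,0.2,0,0,-0.152],[0,-0.578,-0.233,0.25,0,0,-0.152],[0,-0.578,-0.233,0.3,0,0,-0.152],[0,-0.578,-0.233,0.34,0,0,-0.152],[0,-0.578,-0.233,0.357,0,0,-0.152],[0,-0.578,-0.233,0.357,0,0,-0.152]],
  ],
  squeeze=55,
)

```text
time_s: 4.32
position: [0.4451, 0.309, 0.0303]
tool_rot: [-3.142, -0.0, 3.058]
wrist_force: [-0.2, -0.1, 0.2]
grip_width: 1.003
grip_force: 0.0
```

Call:
step_arm(
  moves=[
    [[1,0,0,0,0,0,0],[1,0,0,0,0,0,0],[1,0,0,0,0,0,0],[1,0,0,0,0,0,0],[1,0,0,0,0,0,0],[1,0,0,0,0,0,0]],
  ],
  squeeze=55,
)

```text
time_s: 5.08
position: [0.4459, 0.308, 0.0302]
tool_rot: [-3.142, -0.0, 3.056]
wrist_force: [0.1, 0.1, 0.1]
grip_width: 0.344
grip_force: 0.0
```

```bash
python3 -c "
from h import *
row((.4902,.0205,.27,175.1))
eyes.read_camera('side');eyes.read_camera('top')
lm('mallet_face');lm('mallet_grip')"
```

```text
t 5.08 p [0.4459 0.308  0.0302] rot [-1.800e+02 -1.000e-02  1.751e+02] F [0.1 0.1 0.1] w 30.2 gf 0.0
(0.4902, 0.0205, 0.27, 175.1) [-0.1374 -0.5654 -0.4796] [-0.     -0.0001 -0.    ]
mallet_face side [ 5.005e-01  3.028e-01 -1.000e-04] 0.86
mallet_face top [0.5048 0.3053 0.0014] 0.64
mallet_grip side [0.4472 0.3055 0.0455] 0.91
```

Not closed yet; a few more rows.

Call:
step_arm(
  moves=[
    [[1,0,0,0,0,0,0],[1,0,0,0,0,0,0],[1,0,0,0,0,0,0],[1,0,0,0,0,0,0]],
  ],
  squeeze=55,
)

```text
time_s: 5.88
position: [0.4459, 0.3081, 0.0302]
tool_rot: [-3.142, -0.0, 3.056]
wrist_force: [0.0, -0.0, -0.2]
grip_width: 0.007
grip_force: 0.0
```

```bash
python3 -c "
from h import *
for c in('side','top'):
  d=eyes.read_camera(c); u,v=((200,110) if c=='side' else (130,180))
  cv2.imwrite('pics/g_%s.png'%c,cv2.resize(d['img'][v:v+150,u:u+190,::-1],None,fx=4,fy=4,interpolation=cv2.INTER_CUBIC))
row()
lm('mallet_face');lm('mallet_grip');lm('mallet')"
```

```text
t 5.97 p [0.4459 0.3081 0.0302] rot [180.   -0.  175.1] F [-0.3 -0.6 -0.1] w 0.5 gf 0.0
mallet_face side [5.022e-01 3.019e-01 1.000e-04] 0.61
mallet_face top [0.4999 0.3047 0.0019] 0.93
mallet_face top [ 0.3585 -0.049   0.0025] 0.41
mallet_grip side [0.4501 0.3051 0.045 ] 0.72
mallet side [0.4252 0.2811 0.0409] 0.89
```

View pics/g_side.png

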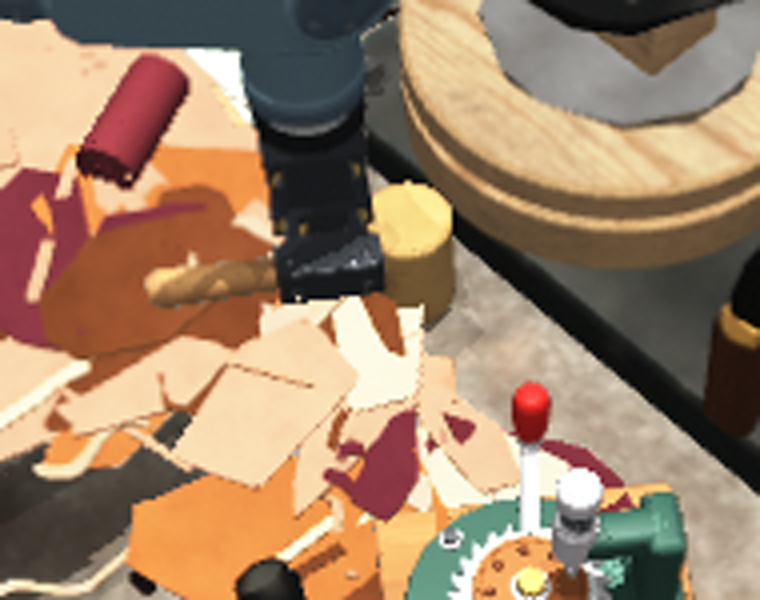

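View pics/g_top.png

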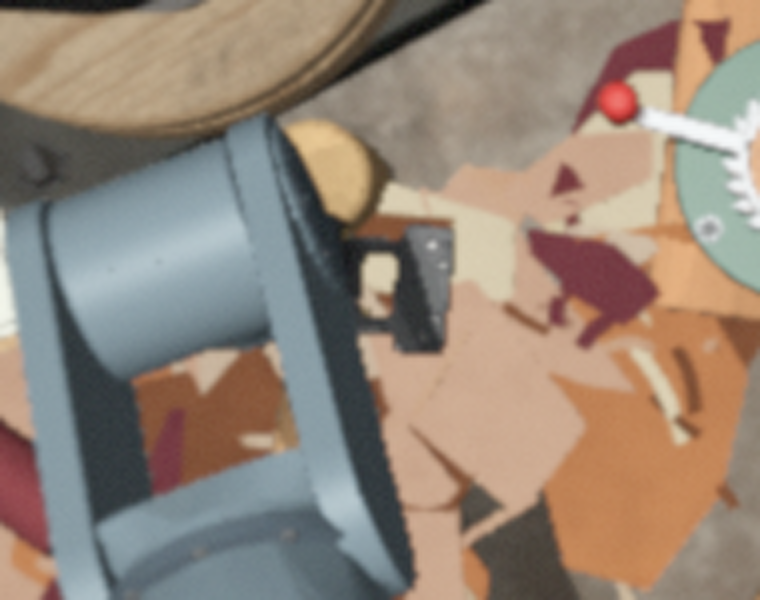

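```bash
python3 -c "
from h import *
d=eyes.read_camera('side');T=np.array(d['T']);Ti=np.linalg.inv(T)
for p in [[.446,.308,.03],[.446,.308,.094],[.446,.214,.094],[.446,.308,.045],[.446,.25,.03]]:
    q=Ti[:3,:3]@np.array(p)+Ti[:3,3]; q=np.array([q[0],-q[1],-q[2]])
    uv=cv2.projectPoints(q[None],np.zeros(3),np.zeros(3),np.array(d['K']),np.array(d['dist_coeffs']))[0].ravel(); print(p,(uv-[200,110])*4)
s=sensors.sense();print({k:np.round(v,3) for k,v in s.items()})"
```

```text
[0.446, 0.308, 0.03] [329.05302842 277.9205414 ]
[0.446, 0.308, 0.094] [322.38816842 223.53287443]
[0.446, 0.214, 0.094] [350.47759981 333.37022265]
[0.446, 0.308, 0.045] [327.53764553 265.57105457]
[0.446, 0.25, 0.03] [345.59290139 343.1568919 ]
{'time_s': np.float64(6.325), 'joint_positions': array([ 0.386,  0.341,  1.813, -0.   ,  0.988, -1.1  ]), 'dq': array([ 0.001, -0.001, -0.002,  0.002,  0.   , -0.003]), 'effort': array([ 0.0000e+00, -4.4033e+01, -2.6980e+01,  1.8000e-02,  7.6000e-02,
        0.0000e+00]), 'position': array([0.446, 0.308, 0.03 ]), 'tool_rot': array([-3.142, -0.   ,  3.056]), 'wrist_force': array([ 0.298, -0.695, -0.09 ]), 'ft_torque': array([ 0.046, -0.049,  0.062]), 'grip_force': np.float64(0.0), 'grip_width': np.float64(0.003)}
```

The crops show the mallet head unmoved. In the side view a dark gripper block sits over the handle at crop (330,270), and in the top view at crop (430,290). I'll triangulate the block to see where the fingers are.

```bash
python3 -c "
from h import *
ds=eyes.read_camera('side');dt=eyes.read_camera('top')
for z in (.02,.04,.06,.08,.1,.12,.14): print(z,np.round(back(ds,[(282.5,177.5),(282.5,184.5),(283,169.5)],z)[:,:2],3).tolist(),np.round(back(dt,[(237.5,252.5),(242,240),(239,267)],z)[:,:2],3).tolist())
"
```

```text
0.02 [[0.449, 0.322], [0.444, 0.298], [0.456, 0.35]] [[0.44, 0.243], [0.47, 0.233], [0.406, 0.239]]
0.04 [[0.447, 0.307], [0.442, 0.284], [0.454, 0.335]] [[0.44, 0.24], [0.469, 0.231], [0.406, 0.236]]
0.06 [[0.446, 0.293], [0.441, 0.269], [0.453, 0.32]] [[0.439, 0.238], [0.468, 0.228], [0.406, 0.234]]
0.08 [[0.444, 0.278], [0.44, 0.255], [0.451, 0.305]] [[0.439, 0.235], [0.467, 0.226], [0.406, 0.231]]
0.1 [[0.443, 0.264], [0.438, 0.241], [0.449, 0.29]] [[0.439, 0.233], [0.467, 0.223], [0.406, 0.228]]
0.12 [[0.441, 0.249], [0.437, 0.227], [0.448, 0.275]] [[0.438, 0.23], [0.466, 0.221], [0.406, 0.226]]
0.14 [[0.44, 0.235], [0.435, 0.213], [0.446, 0.26]] [[0.438, 0.227], [0.465, 0.218], [0.406, 0.223]]
```

Inconclusive: the block is the body's end, and it hides the fingers. I'll lift a little and look at the wrist load.

Call:
step_arm(
  moves=[
    [[1,0,0,-0.02,0,0,0],[1,0,0,-0.04,0,0,0],[1,0,0,-0.06,0,0,0],[1,0,0,-0.06,0,0,0]],
  ],
)

```text
time_s: 6.92
position: [0.4468, 0.3085, 0.0616]
tool_rot: [3.14, 0.002, 3.056]
wrist_force: [-0.5, 0.7, 0.2]
grip_width: 0.002
grip_force: 0.0
```

```bash
python3 -c "
from h import *
d=snap('side','x.png');eyes.read_camera('top')
cv2.imwrite('pics/l_side.png',cv2.resize(d['img'][110:260,200:390,::-1],None,fx=4,fy=4,interpolation=cv2.INTER_CUBIC))
row()
lm('mallet_face');lm('mallet_grip')"
```

```text
t 7.03 p [0.446  0.3081 0.0604] rot [1.7999e+02 2.0000e-02 1.7511e+02] F [-0.2 -0.1  0.8] w 0.7 gf 0.0
mallet_face side [ 5.052e-01  3.020e-01 -1.000e-04] 0.72
mallet_face top [0.4986 0.3019 0.0011] 0.98
mallet_face top [ 0.5537 -0.2445 -0.0015] 0.53
mallet_grip side [0.4485 0.3079 0.046 ] 0.57
mallet_grip top [ 0.359  -0.0501 -0.001 ] 0.72
mallet_grip top [0.448  0.3093 0.0456] 0.7
```

View pics/l_side.png

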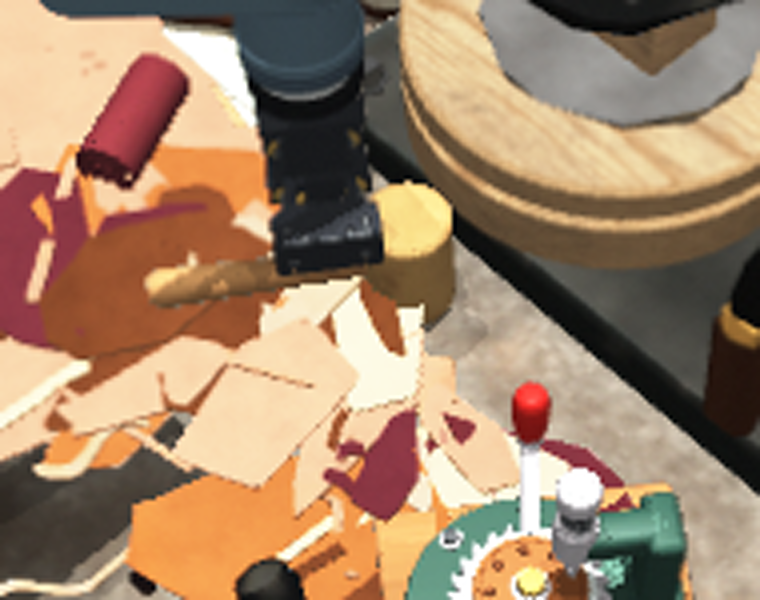

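The mallet has not moved and nothing is held, although the pose reading puts the fingers low enough. I'll probe the handle top gently with the closed fingers to check the height reading; contact should come at 0.0575.

Call:
step_arm(
  moves=[
    [[1,0,0,0.004,0,0,0],[1,0,0,0.008,0,0,0],[1,0,0,0.01,0,0,0]],
  ],
)

```text
time_s: 7.6
position: [0.4457, 0.308, 0.0549]
tool_rot: [-3.141, -0.0, 3.056]
wrist_force: [-0.4, -0.5, -0.3]
grip_width: 0.006
grip_force: 0.0
```

Call:
step_arm(
  moves=[
    [[1,0,0,0.006,0,0,0],[1,0,0,0.012,0,0,0],[1,0,0,0.018,0,0,0],[1,0,0,0.024,0,0,0]],
  ],
)

```text
time_s: 8.1
position: [0.4459, 0.3081, 0.043]
tool_rot: [-3.142, -0.0, 3.056]
wrist_force: [-0.3, -0.1, -0.7]
grip_width: 0.003
grip_force: 0.0
```

Call:
step_arm(
  moves=[
    [[1,0,0,0.006,0,0,0],[1,0,0,0.012,0,0,0],[1,0,0,0.018,0,0,0],[1,0,0,0.022,0,0,0]],
  ],
)

```text
time_s: 8.6
position: [0.4458, 0.3081, 0.032]
tool_rot: [-3.142, -0.0, 3.056]
wrist_force: [0.1, -0.4, -0.2]
grip_width: 0.004
grip_force: 0.0
```

Call:
step_arm(
  moves=[
    [[1,0,0,0.004,0,0,0],[1,0,0,0.008,0,0,0],[1,0,0,0.012,0,0,0],[1,0,0,0.016,0,0,0]],
  ],
)

```text
time_s: 9.1
position: [0.4444, 0.3087, 0.0263]
tool_rot: [-3.141, -0.004, 3.056]
wrist_force: [-18.9, -2.2, 36.4]
grip_width: 0.006
grip_force: 17.8
```

```bash
python3 -c "
from h import *
row()
a=eyes.read_camera('side')['img'][100:250,230:330,::-1];b=eyes.read_camera('top')['img'][170:320,160:260,::-1]
cv2.imwrite('pics/c.png',cv2.resize(np.hstack([a,b]),None,fx=4,fy=4,interpolation=cv2.INTER_CUBIC))"
```

```text
t 9.1 p [0.4444 0.3087 0.0263] rot [-179.99   -0.2   175.12] F [-18.9  -2.2  36.4] w 0.5 gf 17.8
```

View pics/c.png

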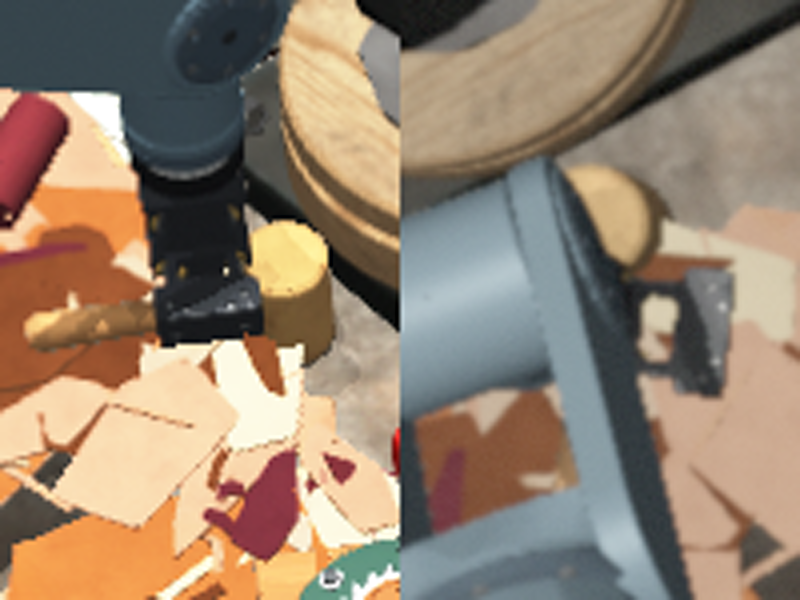

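The closed fingers met something at a reading of about 0.028, roughly 29 mm lower than the handle top should allow. The arm's pose reading and the cameras disagree. I'll lift off and show the open fingers to both cameras to measure the offset.

Call:
step_arm(
  moves=[
    [[1,0,0,-0.05,0,0,0],[0,0,0,-0.12,0,0,0],[0,0,0,-0.22,0,0,0.08],[0,0,0,-0.3,0,0,0.17],[0,0,0,-0.35,0,0,0.26],[0,0,0,-0.35,0,0,0.35],[0,0,0,-0.35,0,0,0.44],[0,0,0,-0.35,0,0,0.5],[0,0,0,-0.35,0,0,0.5]],
  ],
)

```text
time_s: 10.32
position: [0.4459, 0.3081, 0.1992]
tool_rot: [3.142, -0.0, 2.01]
wrist_force: [0.3, 0.9, 0.0]
grip_width: 0.887
grip_force: 0.0
```

```bash
python3 -c "
from h import *
row()
np.set_printoptions(suppress=True)
print(np.round(sensors.sense()['joint_positions'],3))
ds=eyes.read_camera('side');dt=eyes.read_camera('top')
s=sensors.sense()
p,r=Rt()
def proj(d,p):
    Ti=np.linalg.inv(np.array(d['T']));q=Ti[:3,:3]@np.array(p)+Ti[:3,3];q=np.array([q[0],-q[1],-q[2]])
    return cv2.projectPoints(q[None],np.zeros(3),np.zeros(3),np.array(d['K']),np.array(d['dist_coeffs']))[0].ravel()
for o in [(0,0,0),(0,.0525,0),(0,-.0525,0),(0,0,-.064),(0,.09,-.064),(0,-.09,-.064)]:
    w=p+r.apply(o); print(o,np.round(w,3),np.round(proj(ds,w)),np.round(proj(dt,w)))
u=np.round(proj(ds,p)).astype(int);v=np.round(proj(dt,p)).astype(int);print(u,v)
c=lambda im,u:im[u[1]-75:u[1]+75,u[0]-50:u[0]+50,::-1]
cv2.imwrite('pics/f.png',cv2.resize(np.hstack([c(ds['img'],u),c(dt['img'],v)]),None,fx=4,fy=4,interpolation=cv2.INTER_CUBIC))
eyes.read_camera('side');lm('mallet_face');lm('mallet_grip')"
```

```text
t 10.32 p [0.4459 0.3081 0.1992] rot [180.    -0.   115.18] F [0.3 0.9 0. ] w 78.1 gf 0.0
[ 0.386  0.116  1.7    0.     1.325 -0.054]
(0, 0, 0) [0.446 0.308 0.199] [277. 141.] [194. 247.]
(0, 0.0525, 0) [0.493 0.33  0.199] [294. 131.] [184. 224.]
(0, -0.0525, 0) [0.398 0.286 0.199] [261. 151.] [205. 270.]
(0, 0, -0.064) [0.446 0.308 0.263] [275. 124.] [188. 246.]
(0, 0.09, -0.064) [0.527 0.346 0.263] [304. 107.] [169. 204.]
(0, -0.09, -0.064) [0.364 0.27  0.263] [245. 142.] [206. 288.]
[277 141] [194 247]
mallet_face side [ 0.5061  0.3067 -0.0016] 0.89
mallet_face top [0.5038 0.3046 0.0034] 0.81
mallet_grip side [0.4484 0.3042 0.0444] 0.66
mallet_grip top [0.4469 0.3049 0.0498] 0.6
```

View pics/f.png

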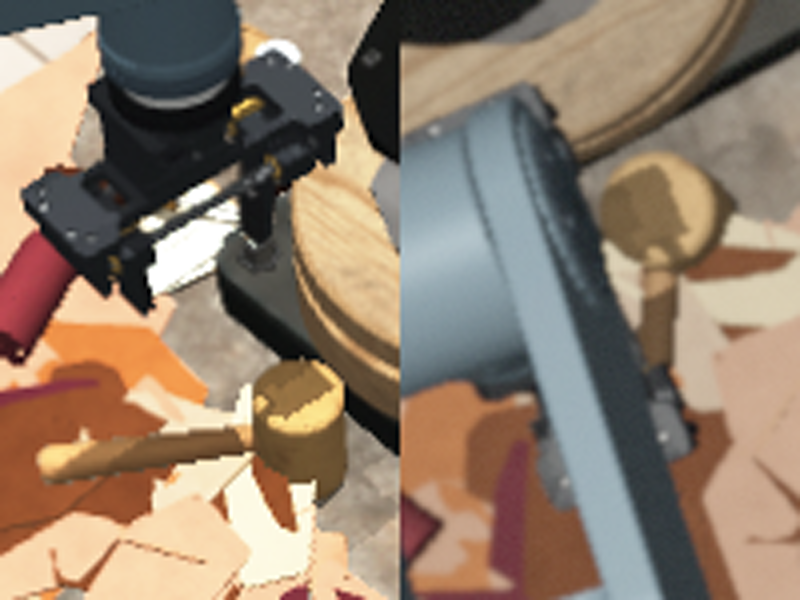

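Side crop: the near fingertip's lower end is at crop (145,311), where the reading predicts (142,338), so the fingers are about 25 mm higher than the reading says. The far finger overlaps a bolt. Sideways the position fits, and the handle contact suggested about 28 mm. I'll go down again with the fingers open, in small steps below 0.03.

Call:
step_arm(
  moves=[
    [[0,0,0,0,0,0,-0.09],[0,0,0,0,0,0,-0.18],[0,0,0,0.03,0,0,-0.27],[0,0,0,0.1,0,0,-0.36],[0,0,0,0.18,0,0,-0.45],[0,0,0,0.25,0,0,-0.5],[0,0,0,0.3,0,0,-0.5],[0,0,0,0.334,0,0,-0.5],[0,0,0,0.338,0,0,-0.5],[0,0,0,0.342,0,0,-0.5],[0,0,0,0.344,0,0,-0.5]],
  ],
)

```text
time_s: 12.05
position: [0.4467, 0.3084, 0.0282]
tool_rot: [3.141, 0.002, 3.056]
wrist_force: [0.1, -0.3, 0.7]
grip_width: 1.002
grip_force: 0.0
```

Call:
step_arm(
  moves=[
    [[0,0,0,0.002,0,0,0],[0,0,0,0.004,0,0,0],[0,0,0,0.006,0,0,0]],
  ],
)

```text
time_s: 12.42
position: [0.446, 0.3081, 0.0243]
tool_rot: [3.142, 0.0, 3.056]
wrist_force: [0.5, -1.0, -0.1]
grip_width: 1.002
grip_force: 0.0
```

Call:
step_arm(
  moves=[
    [[0,0,0,0.004,0,0,0],[0,0,0,0.008,0,0,0],[0,0,0,0.012,0,0,0],[0,0,0,0.014,0,0,0]],
  ],
)

```text
time_s: 12.92
position: [0.4458, 0.3081, 0.017]
tool_rot: [-3.142, -0.0, 3.056]
wrist_force: [0.3, 0.1, -0.2]
grip_width: 0.999
grip_force: 0.0
```

Call:
step_arm(
  moves=[
    [[0,0,0,0.004,0,0,0],[0,0,0,0.008,0,0,0],[0,0,0,0.012,0,0,0],[0,0,0,0.016,0,0,0],[0,0,0,0.02,0,0,0],[0,0,0,0.024,0,0,0],[0,0,0,0.026,0,0,0]],
  ],
)

```text
time_s: 13.8
position: [0.4459, 0.3081, 0.0041]
tool_rot: [-3.142, -0.0, 3.056]
wrist_force: [1.0, 0.9, 0.0]
grip_width: 1.002
grip_force: 0.0
```

Call:
step_arm(
  moves=[
    [[0.3,0,0,0.002,0,0,0],[1,0,0,0.004,0,0,0],[1,0,0,0.004,0,0,0],[1,0,0,0.004,0,0,0],[1,0,0,0.004,0,0,0],[1,0,0,0.004,0,0,0],[1,0,0,0.004,0,0,0],[1,0,0,0.004,0,0,0],[1,0,0,0.004,0,0,0]],
  ],
  squeeze=60,
)

```text
time_s: 14.92
position: [0.4458, 0.3081, 0.0022]
tool_rot: [-3.142, -0.0, 3.056]
wrist_force: [-0.4, -1.0, 0.9]
grip_width: 0.27
grip_force: 60.0
```

Gripped at 23.8 mm with 60 N. Lift and check.

Call:
step_arm(
  moves=[
    [[1,0,0,-0.02,0,0,0],[1,0,0,-0.06,0,0,0],[1,0,0,-0.12,0,0,0],[1,0,0,-0.2,0,0,0],[1,0,0,-0.28,0,0,0],[1,0,0,-0.36,0,0,0],[1,0,0,-0.44,0,0,0],[1,0,0,-0.48,0,0,0],[1,0,0,-0.5,0,0,0],[1,0,0,-0.5,0,0,0]],
  ],
)

```text
time_s: 16.18
position: [0.4458, 0.3081, 0.2523]
tool_rot: [3.141, 0.0, 3.056]
wrist_force: [0.1, -0.4, -3.4]
grip_width: 0.266
grip_force: 60.0
```

```bash
python3 -c "
from h import *
row((.4895,.0213,.252,175.1),(.4895,.0213,.225,175.1))
eyes.read_camera('side');eyes.read_camera('top')
lm('mallet_face');lm('mallet_grip')
eyes.read_camera('side');eyes.read_camera('top')
lm('mallet_face');lm('mallet_grip')"
```

```text
t 16.18 p [0.4458 0.3081 0.2523] rot [1.7999e+02 1.0000e-02 1.7511e+02] F [ 0.1 -0.4 -3.4] w 23.4 gf 60.0
(0.4895, 0.0213, 0.252, 175.1) [-0.136  -0.564   0.0006] [0.     0.0001 0.0001]
(0.4895, 0.0213, 0.225, 175.1) [-0.136  -0.564   0.0546] [0.     0.0001 0.0001]
mallet_face side [0.5036 0.3022 0.249 ] 0.56
mallet_face top [0.4998 0.3052 0.2493] 0.72
mallet_grip side [0.4476 0.3061 0.2955] 0.61
mallet_face side [0.5022 0.3038 0.2458] 0.63
mallet_face top [0.5016 0.3008 0.251 ] 0.62
mallet_grip side [0.4502 0.3053 0.2927] 0.63
mallet_grip top [ 0.5195  0.0162 -0.0007] 0.34
```

Call:
step_arm(
  moves=[
    [[1,-0.03,-0.1,0,0,0,0],[1,-0.06,-0.2,0,0,0,0],[1,-0.08,-0.3,0,0,0,0],[1,-0.1,-0.4,0,0,0,0],[1,-0.12,-0.48,0.01,0,0,0],[1,-0.136,-0.54,0.03,0,0,0],[1,-0.136,-0.564,0.04,0,0,0],[1,-0.136,-0.564,0.04,0,0,0],[1,-0.136,-0.564,0.04,0,0,0]],
  ],
)

```text
time_s: 17.9
position: [0.4896, 0.0223, 0.2326]
tool_rot: [3.141, 0.0, 3.057]
wrist_force: [0.6, 0.5, -2.6]
grip_width: 0.264
grip_force: 60.0
```

```bash
python3 -c "
from h import *
row()
a=eyes.read_camera('side')['img'][140:290,270:420,::-1];b=eyes.read_camera('top')['img'][150:300,270:320,::-1]
cv2.imwrite('pics/st.png',cv2.resize(np.hstack([a,b]),None,fx=4,fy=4,interpolation=cv2.INTER_CUBIC))
lm('mallet_face');lm('stamp_top')
eyes.read_camera('side');eyes.read_camera('top');lm('mallet_face');lm('stamp_top')"
```

```text
t 17.9 p [0.4896 0.0223 0.2326] rot [1.7998e+02 3.0000e-02 1.7516e+02] F [ 0.6  0.5 -2.6] w 23.2 gf 60.0
mallet_face side [ 0.5747 -0.1698  0.0024] 0.74
stamp_top side [0.5473 0.0172 0.1862] 0.42
mallet_face side [0.549  0.0175 0.2282] 0.74
stamp_top side [0.5486 0.018  0.1864] 0.38
```

View pics/st.png

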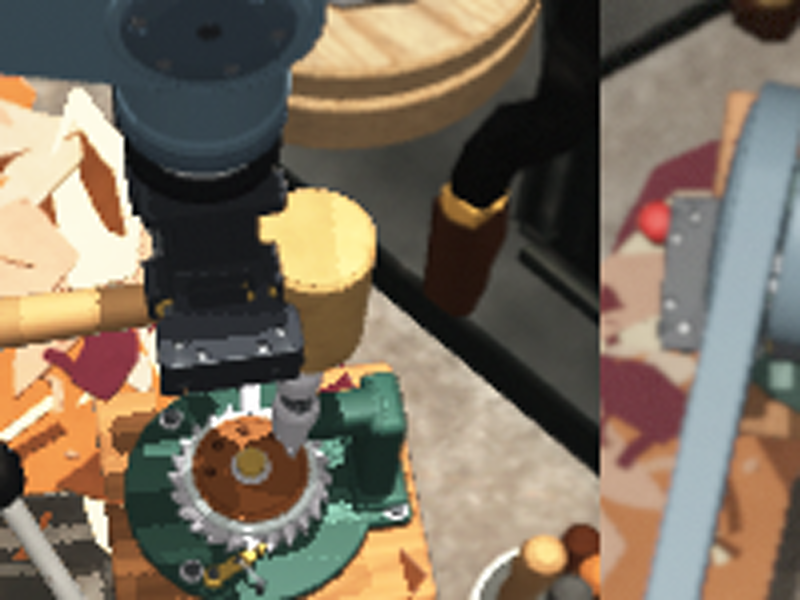

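The side picture shows the mallet head centred above the stamp (stamp top at crop (300,385)). The network agrees within 1 mm, with the gripper on the robot's side. Strike and rebound.

Call:
step_arm(
  moves=[
    [[1,0,0,0.122,0,0,0],[1,0,0,0.122,0,0,0],[1,0,0,0.03,0,0,0],[1,0,0,-0.03,0,0,0],[1,0,0,-0.03,0,0,0]],
  ],
)

```text
time_s: 19.12
position: [0.4917, 0.0209, 0.2513]
tool_rot: [-3.141, 0.007, 3.056]
wrist_force: [-0.5, 0.0, -3.3]
grip_width: 0.267
grip_force: 59.9
```

```bash
python3 -c "
from h import *
row()
for i in range(2):
  eyes.read_camera('side');eyes.read_camera('top');lm('mallet_face');lm('mallet_grip');lm('stamp_top')"
```

```text
t 19.12 p [0.4917 0.0209 0.2513] rot [-179.96    0.39  175.1 ] F [-0.5  0.  -3.3] w 23.5 gf 59.9
mallet_face side [0.5226 0.0156 0.0228] 0.66
mallet_face side [0.5581 0.0177 0.2601] 0.56
mallet_grip side [ 0.4704 -0.0047  0.2859] 0.52
stamp_top side [0.5477 0.0191 0.1881] 0.43
mallet_face side [0.5553 0.018  0.2532] 0.69
mallet_grip side [0.5551 0.0198 0.2547] 0.43
stamp_top side [0.5543 0.0182 0.2541] 0.54
stamp_top side [0.5471 0.0207 0.1871] 0.5
```

The first blow pitched the mallet a few degrees head-up in the grip, so I can't be sure the stamp reached the leather. I'll level the face by tilting the tool and shift forward to shorten the lever arm, then strike again on the same spot.

Call:
step_arm(
  moves=[
    [[1,-0.011,0,0,0,0.033,0],[1,-0.022,0,0,0,0.067,0],[1,-0.022,0,0,0,0.067,0],[1,-0.022,0,0,0,0.067,0],[1,-0.022,0,0,0,0.067,0]],
  ],
)

```text
time_s: 20.55
position: [0.5001, 0.0205, 0.2474]
tool_rot: [-3.142, -0.139, 3.056]
wrist_force: [-0.1, 1.0, -3.1]
grip_width: 0.269
grip_force: 60.0
```

```bash
python3 -c "
from h import *
row()
for i in range(4):
  d=eyes.read_camera('side');lm('mallet_face',['side']);lm('mallet_grip',['side'])
cv2.imwrite('pics/st2.png',cv2.resize(d['img'][140:290,250:450,::-1],None,fx=4,fy=4,interpolation=cv2.INTER_CUBIC))"
```

```text
t 20.55 p [0.5001 0.0205 0.2474] rot [-180.     -7.99  175.11] F [-0.1  1.  -3.1] w 23.6 gf 60.0
mallet_face side [0.5634 0.0141 0.246 ] 0.55
mallet_grip side [0.5239 0.0177 0.02  ] 0.75
mallet_face side [0.5654 0.017  0.2494] 0.55
mallet_grip side [0.5092 0.0162 0.2925] 0.85
mallet_face side [0.5673 0.0182 0.2474] 0.61
mallet_face side [0.5099 0.0167 0.2915] 0.45
mallet_grip side [0.5111 0.0186 0.2903] 0.86
mallet_grip side [0.5675 0.0154 0.2437] 0.53
mallet_face side [0.5674 0.0141 0.2453] 0.8
mallet_face side [ 0.5547 -0.2465 -0.0015] 0.52
mallet_grip side [0.5102 0.0181 0.2908] 0.97
```

View pics/st2.png

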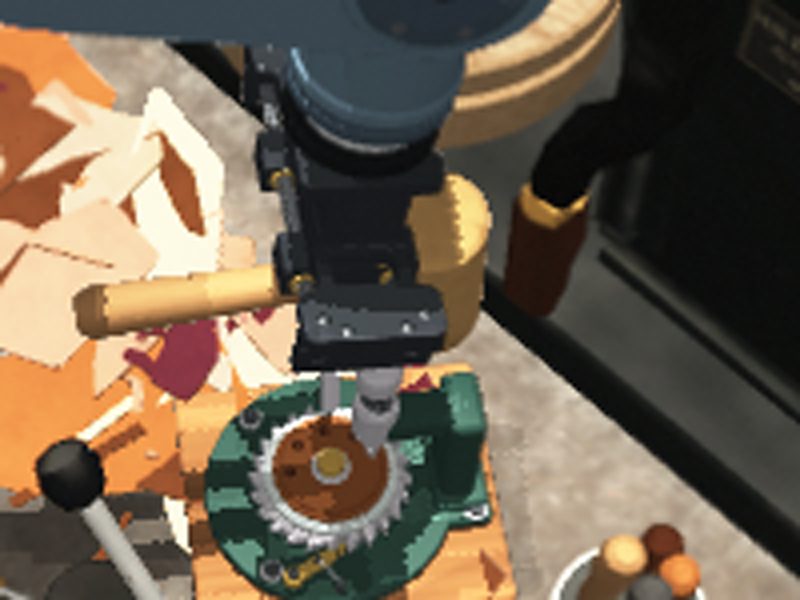

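The tilted tool now holds the mallet level, with the stamp under the near half of the face (stamp at crop (380,380)). I'll pull back 5 mm and strike with a little more overtravel.

Call:
step_arm(
  moves=[
    [[1,0.006,0,0.02,0,0,0],[1,0.0043,0,0.041,0,0,0],[1,0.0043,0,0.041,0,0,0],[1,-0.0123,0,0.16,0,0,0],[1,-0.0123,0,0.16,0,0,0]],
  ],
)

```text
time_s: 21.78
position: [0.4995, 0.0199, 0.1698]
tool_rot: [-3.141, -0.131, 3.056]
wrist_force: [3.5, -0.8, 4.5]
grip_width: 0.269
grip_force: 80.2
```

Call:
step_arm(
  moves=[
    [[1,0.017,0,-0.12,0,0,0],[1,0.025,0,-0.18,0,0,0],[1,0.025,0,-0.18,0,0,0]],
  ],
)

```text
time_s: 22.15
position: [0.4974, 0.0205, 0.2605]
tool_rot: [-3.141, -0.135, 3.056]
wrist_force: [0.4, -0.2, -3.7]
grip_width: 0.265
grip_force: 72.3
```

```bash
python3 -c "
from h import *
row()
for i in range(4):
  d=eyes.read_camera('side');lm('mallet_face',['side']);lm('mallet_grip',['side']);lm('stamp_top',['side'])
"
```

```text
t 22.15 p [0.4974 0.0205 0.2605] rot [-179.97   -7.71  175.1 ] F [ 0.4 -0.2 -3.7] w 23.3 gf 72.3
mallet_face side [0.5637 0.0172 0.263 ] 0.75
mallet_grip side [0.5051 0.0155 0.3059] 0.84
mallet_grip side [5.261e-01 1.970e-02 3.000e-04] 0.5
stamp_top side [0.5476 0.016  0.1878] 0.6
mallet_face side [0.5608 0.017  0.2594] 0.72
mallet_face side [0.524  0.0184 0.022 ] 0.41
mallet_grip side [0.5019 0.0193 0.3022] 0.94
mallet_grip side [ 0.5547 -0.2476 -0.0014] 0.43
stamp_top side [0.5482 0.018  0.1883] 0.47
mallet_face side [0.5611 0.017  0.2608] 0.63
mallet_grip side [0.5037 0.0196 0.3033] 0.62
stamp_top side [0.5473 0.0169 0.1906] 0.54
stamp_top side [ 0.578  -0.1679  0.0041] 0.16
mallet_face side [0.5581 0.0163 0.2618] 0.64
mallet_grip side [0.5022 0.019  0.3023] 0.63
mallet_grip side [ 0.5558 -0.2442 -0.0016] 0.61
stamp_top side [0.5481 0.0177 0.1897] 0.6
```

At the bottom of the stroke the face was at about 0.170 with about 8 N of reaction, so the stamp bottomed. It has sprung back up since. Now I'll return the mallet.

```bash
cat >> h.py <<'E'
def dl(*D):
    p,r=Rt()
    for d in D: print(d,np.round(r.inv().apply(d)/.5,4))
E
python3 -c "
from h import *
dl((-.0574,.287,0),(-.0574,.287,-.2),(-.0574,.287,-.25))"
```

```text
(-0.0574, 0.287, 0) [0.1618 0.5621 0.0228]
(-0.0574, 0.287, -0.2) [0.1059 0.5621 0.4189]
(-0.0574, 0.287, -0.25) [0.0919 0.5621 0.5179]
```

Call:
step_arm(
  moves=[
    [[1,0.03,0.1,0.004,0,0,0],[1,0.06,0.2,0.008,0,0,0],[1,0.09,0.3,0.012,0,0,0],[1,0.12,0.42,0.017,0,0,0],[1,0.16,0.54,0.0228,0,0,0],[1,0.162,0.562,0.03,0,0,0],[1,0.148,0.562,0.12,0,0,0],[1,0.134,0.562,0.22,0,0,0],[1,0.12,0.562,0.32,0,0,0],[1,0.106,0.562,0.419,0,0,0],[1,0.098,0.562,0.475,0,0,0],[1,0.094,0.562,0.503,0,0,0],[1,0.092,0.562,0.516,0,0,0],[1,0.092,0.562,0.516,0,0,0],[1,0.092,0.562,0.516,0,0,0]],
  ],
)

```text
time_s: 24.82
position: [0.4394, 0.3081, 0.0102]
tool_rot: [3.141, -0.138, 3.056]
wrist_force: [0.1, 0.2, -2.8]
grip_width: 0.268
grip_force: 66.6
```

```bash
python3 -c "
from h import *
row()
for i in range(2):
  d=eyes.read_camera('side');d=eyes.read_camera('top');lm('mallet_face');lm('mallet_grip')
dl((0,0,-.002))"
```

```text
t 24.82 p [0.4394 0.3081 0.0102] rot [179.94  -7.92 175.11] F [ 0.1  0.2 -2.8] w 23.6 gf 66.6
mallet_face side [0.5046 0.304  0.0106] 0.7
mallet_face top [0.5023 0.3019 0.0124] 0.54
mallet_face top [ 0.5187  0.0165 -0.0023] 0.2
mallet_grip side [0.4465 0.3076 0.0565] 0.82
mallet_grip side [0.5194 0.0191 0.0664] 0.66
mallet_grip top [ 0.5767 -0.1673 -0.0044] 0.37
mallet_face side [0.5024 0.3049 0.0096] 0.61
mallet_face top [0.5017 0.3018 0.0115] 0.72
mallet_grip side [0.4459 0.3052 0.054 ] 0.74
mallet_grip side [0.521  0.0185 0.0625] 0.71
mallet_grip top [0.4455 0.307  0.0556] 0.44
(0, 0, -0.002) [-0.0006  0.      0.004 ]
```

Call:
step_arm(
  moves=[
    [[1,-0.001,0,0.006,0,0,0],[1,-0.002,0,0.012,0,0,0],[1,-0.0025,0,0.016,0,0,0],[1,-0.0025,0,0.018,0,0,0]],
  ],
)

```text
time_s: 25.92
position: [0.4382, 0.3077, -0.0004]
tool_rot: [-3.141, -0.141, 3.056]
wrist_force: [-0.3, -0.1, -2.9]
grip_width: 0.263
grip_force: 66.6
```

Call:
step_arm(
  moves=[
    [[1,0,0,0.002,0,0,0],[1,-0.0006,0,0.003,0,0,0]],
  ],
)

```text
time_s: 26.18
position: [0.4384, 0.3077, -0.0017]
tool_rot: [-3.142, -0.14, 3.056]
wrist_force: [0.1, -0.6, -2.9]
grip_width: 0.264
grip_force: 66.6
```

Call:
step_arm(
  moves=[
    [[1,0,0,0.002,0,0,0],[1,-0.0006,0,0.004,0,0,0]],
  ],
)

```text
time_s: 26.42
position: [0.4385, 0.3078, -0.0024]
tool_rot: [-3.142, -0.141, 3.056]
wrist_force: [-7.2, -3.0, 15.3]
grip_width: 0.266
grip_force: 69.3
```

Call:
step_arm(
  moves=[
    [[0,0,0,-0.001,0,0,0],[0,0,0,-0.001,0,0,0],[0,0,0,-0.001,0,0,0],[0,0,0,-0.001,0,0,0],[0,0,0,-0.001,0,0,0],[0,0,0,-0.001,0,0,0],[0,0.007,0,-0.05,0,0,0],[0,0.021,0,-0.15,0,0,0],[0,0.035,0,-0.25,0,0,0],[0,0.056,0,-0.4,0,0,0],[0,0.056,0,-0.4,0,0,0]],
  ],
)

```text
time_s: 27.8
position: [0.4411, 0.3087, 0.2032]
tool_rot: [3.138, -0.133, 3.057]
wrist_force: [-0.1, 0.2, -0.4]
grip_width: 0.999
grip_force: 0.0
```

```bash
python3 -c "
from h import *
for i in range(3):
  d=eyes.read_camera('side');d=eyes.read_camera('top');lm('knob_mid')
  if i<2: lm('mallet_face');lm('mallet_grip')
row((.5455,.129,.2,135),(.5455,.129,.12,135),(.5455,.129,.043,135))"
```

```text
knob_mid side [0.5479 0.128  0.0898] 0.66
knob_mid top [0.5452 0.1306 0.0886] 0.83
mallet_face side [ 0.5033  0.2988 -0.0018] 0.81
mallet_face side [ 5.551e-01 -2.458e-01  4.000e-04] 0.18
mallet_face top [0.5463 0.1292 0.0882] 0.71
mallet_face top [0.4978 0.2979 0.0009] 0.57
mallet_grip side [0.4461 0.3035 0.0424] 0.87
mallet_grip top [0.4446 0.3078 0.0465] 0.67
knob_mid side [0.5482 0.1271 0.0891] 0.77
knob_mid top [0.5466 0.1299 0.0882] 0.82
mallet_face side [ 0.5035  0.3016 -0.0022] 0.61
mallet_face side [0.4262 0.2799 0.0407] 0.41
mallet_face top [ 0.5017  0.302  -0.0011] 0.95
mallet_face top [ 0.5161  0.0197 -0.0013] 0.69
mallet_grip side [0.4477 0.3052 0.0449] 0.78
mallet_grip top [0.4457 0.3099 0.0483] 0.93
knob_mid side [0.5466 0.1288 0.0884] 0.63
knob_mid top [0.5468 0.1292 0.0848] 0.78
t 28.8 p [0.4387 0.3077 0.1984] rot [180.    -8.03 175.11] F [-0.2  0.2 -0.5] w 87.7 gf 0.0
(0.5455, 0.129, 0.2, 135) [-0.2405 -0.3379 -0.0373] [-0.0234 -0.0642  0.3337]
(0.5455, 0.129, 0.12, 135) [-0.2629 -0.3379  0.1212] [-0.0234 -0.0642  0.3337]
(0.5455, 0.129, 0.043, 135) [-0.2844 -0.3379  0.2737] [-0.0234 -0.0642  0.3337]
```

Call:
step_arm(
  moves=[
    [[0,0,-0.03,-0.037,-0.0059,-0.016,0.084],[0,-0.04,-0.1,-0.037,-0.0117,-0.032,0.167],[0,-0.1,-0.2,-0.037,-0.0176,-0.048,0.25],[0,-0.18,-0.28,-0.037,-0.0234,-0.0642,0.3337],[0,-0.2405,-0.338,-0.037,-0.0234,-0.0642,0.3337],[0,-0.2405,-0.338,-0.037,-0.0234,-0.0642,0.3337],[0,-0.252,-0.338,0.042,-0.0234,-0.0642,0.3337],[0,-0.263,-0.338,0.121,-0.0234,-0.0642,0.3337],[0,-0.263,-0.338,0.121,-0.0234,-0.0642,0.3337],[0,-0.263,-0.338,0.121,-0.0234,-0.0642,0.3337]],
  ],
)

```text
time_s: 30.05
position: [0.5461, 0.1296, 0.1215]
tool_rot: [3.141, 0.001, 2.357]
wrist_force: [1.4, 0.3, -0.3]
grip_width: 1.003
grip_force: 0.0
```

```bash
python3 -c "
from h import *
row((.546,.129,.043,135))
d=eyes.read_camera('side');d=eyes.read_camera('top');lm('knob_mid')"
```

```text
t 30.05 p [0.5461 0.1296 0.1215] rot [1.7994e+02 5.0000e-02 1.3504e+02] F [ 1.4  0.3 -0.3] w 88.3 gf 0.0
(0.546, 0.129, 0.043, 135) [-0.0006 -0.0012  0.157 ] [0.0005 0.0004 0.0003]
knob_mid side [0.5475 0.1308 0.0912] 0.47
```

Call:
step_arm(
  moves=[
    [[0,0,0,0.03,0,0,0],[0,0,0,0.06,0,0,0],[0,0,0,0.09,0,0,0],[0,0,0,0.115,0,0,0],[0,0,0,0.135,0,0,0],[0,0,0,0.15,0,0,0],[0,0,0,0.155,0,0,0]],
  ],
  squeeze=30,
)

```text
time_s: 31.12
position: [0.5453, 0.1289, 0.042]
tool_rot: [-3.141, -0.0, 2.356]
wrist_force: [0.6, -0.1, 0.1]
grip_width: 1.003
grip_force: 0.0
```

Call:
step_arm(
  moves=[
    [[0.5,0,0,0,0,0,0],[0.5,0,0,0,0,0,0],[0.5,0,0,0,0,0,0],[0.65,0,0,0,0,0,0],[0.7,0,0,0,0,0,0],[0.75,0,0,0,0,0,0],[1,0,0,0,0,0,0],[1,0,0,0,0,0,0],[1,0,0,0,0,0,0]],
  ],
  squeeze=30,
)

```text
time_s: 32.25
position: [0.547, 0.1314, 0.0426]
tool_rot: [3.136, -0.0, 2.356]
wrist_force: [7.5, 12.1, -5.9]
grip_width: 0.268
grip_force: 30.0
```

Gripped at about 23.6 mm. The pull centres the knob at (0.547, 0.131). I'll plan the arc in small rows.

```bash
cat > arc.py <<'E'
from h import *
c=np.array([.5215,.0193]);a0=np.radians(77.2);r=.115
def P(t): return c+r*np.array([np.cos(a0+t),np.sin(a0+t)])
def seq(start,ts):
    M=np.array([[-.7071,.7071],[.7071,.7071]])
    for t in ts: print(round(t,2),np.round(M@(P(t)-start)/.5,3).tolist())
E
python3 -c "
from arc import *
row()
p0=np.array([.5456,.1291])
seq(p0,[0,.05,.1,.15,.2,.25,.3,.35,.4,.4])
print();seq(P(.4),[.45,.5,.55,.6,.65,.7])
print();seq(P(.7),[.73,.76,.79,.82,.85])"
```

```text
t 32.25 p [0.547  0.1314 0.0426] rot [179.7   -0.   134.99] F [ 7.5 12.1 -5.9] w 23.6 gf 30.0
0 [0.001, 0.005]
0.05 [0.011, -0.001]
0.1 [0.02, -0.008]
0.15 [0.029, -0.015]
0.2 [0.038, -0.023]
0.25 [0.046, -0.031]
0.3 [0.053, -0.04]
0.35 [0.061, -0.049]
0.4 [0.067, -0.058]
0.4 [0.067, -0.058]

0.45 [0.006, -0.01]
0.5 [0.012, -0.019]
0.55 [0.018, -0.03]
0.6 [0.022, -0.04]
0.65 [0.027, -0.051]
0.7 [0.03, -0.062]

0.73 [0.002, -0.007]
0.76 [0.004, -0.013]
0.79 [0.005, -0.02]
0.82 [0.007, -0.027]
0.85 [0.008, -0.034]
```

Call:
step_arm(
  moves=[
    [[1,0.001,0.005,0,0,0,0],[1,0.011,-0.001,0,0,0,0],[1,0.02,-0.008,0,0,0,0],[1,0.029,-0.015,0,0,0,0],[1,0.038,-0.023,0,0,0,0],[1,0.046,-0.031,0,0,0,0],[1,0.053,-0.04,0,0,0,0],[1,0.061,-0.049,0,0,0,0],[1,0.067,-0.058,0,0,0,0],[1,0.067,-0.058,0,0,0,0]],
  ],
  squeeze=45,
)

```text
time_s: 33.5
position: [0.5022, 0.1365, 0.0428]
tool_rot: [3.134, -0.002, 2.357]
wrist_force: [6.8, 21.9, -5.9]
grip_width: 0.268
grip_force: 45.0
```

```bash
python3 -c "
from arc import *
row()
print(P(.4))
p=Rt()[0][:2];d=p-c;print(np.linalg.norm(d),np.arctan2(d[1],d[0])-a0)
for i in range(3):
  eyes.read_camera('side');eyes.read_camera('top');lm('knob_mid')"
```

```text
t 33.5 p [0.5022 0.1365 0.0428] rot [ 1.7958e+02 -1.3000e-01  1.3506e+02] F [ 6.8 21.9 -5.9] w 23.6 gf 45.0
[0.50129664 0.13251141]
0.1188013883467425 0.3865181423638231
knob_mid side [0.5027 0.1302 0.0917] 0.64
knob_mid side [0.5044 0.1309 0.0895] 0.54
knob_mid side [0.5052 0.1303 0.0899] 0.59
```

```bash
sed -i 's/^c=.*/c=np.array([.522,.0240]);a0=np.radians(100.1);r=.115/' arc.py
python3 -c "
from arc import *
p0=np.array([.5013,.1325])
seq(p0,[0,0,.05,.1,.15,.2,.25,.3])
print(P(0),P(.3))"
```

```text
0 [0.006, 0.007]
0 [0.006, 0.007]
0.05 [0.012, -0.002]
0.1 [0.018, -0.012]
0.15 [0.023, -0.022]
0.2 [0.028, -0.033]
0.25 [0.033, -0.043]
0.3 [0.036, -0.054]
[0.50183283 0.13721787] [0.4692754  0.12620135]
```

Call:
step_arm(
  moves=[
    [[1,0.006,0.007,0,0,0,0],[1,0.006,0.007,0,0,0,0],[1,0.006,0.007,0,0,0,0]],
  ],
)

```text
time_s: 34.48
position: [0.503, 0.1366, 0.0427]
tool_rot: [3.14, 0.002, 2.357]
wrist_force: [5.7, 1.1, -4.9]
grip_width: 0.267
grip_force: 45.0
```

Call:
step_arm(
  moves=[
    [[1,0.006,-0.009,0,0,0,0],[1,0.012,-0.019,0,0,0,0],[1,0.017,-0.029,0,0,0,0],[1,0.017,-0.029,0,0,0,0]],
  ],
)

```text
time_s: 34.98
position: [0.4857, 0.1347, 0.0427]
tool_rot: [3.138, -0.001, 2.357]
wrist_force: [4.1, 11.6, -4.4]
grip_width: 0.265
grip_force: 46.9
```

```bash
python3 -c "
from arc import *
row()
print(P(.15))
p=Rt()[0][:2];d=p-c;print(np.linalg.norm(d),np.arctan2(d[1],d[0])-a0)
for i in range(3):
  eyes.read_camera('side');eyes.read_camera('top');lm('knob_mid')"
```

```text
t 34.98 p [0.4857 0.1347 0.0427] rot [ 1.7979e+02 -6.0000e-02  1.3507e+02] F [ 4.1 11.6 -4.4] w 23.4 gf 46.9
[0.48514022 0.13293281]
0.11649535524274042 0.14099082956194642
knob_mid side [0.4897 0.1318 0.0891] 0.48
knob_mid side [0.4891 0.1282 0.0886] 0.53
knob_mid top [0.5214 0.022  0.0214] 0.3
knob_mid side [0.4872 0.1293 0.0901] 0.53
knob_mid top [0.5421 0.0131 0.0203] 0.33
knob_mid top [0.5455 0.0178 0.183 ] 0.23
```

Call:
step_arm(
  moves=[
    [[1,0.005,-0.004,0,0,0,0],[1,0.009,-0.011,0,0,0,0],[1,0.013,-0.019,0,0,0,0],[1,0.013,-0.019,0,0,0,0],[1,0.013,-0.019,0,0,0,0]],
  ],
)

```text
time_s: 36.2
position: [0.475, 0.1321, 0.0428]
tool_rot: [3.138, 0.0, 2.357]
wrist_force: [4.3, 10.1, -5.0]
grip_width: 0.265
grip_force: 45.0
```

```bash
cat > ang.py <<'E'
from h import *
row()
Q=[]
for i in range(6):
    eyes.read_camera('side')
    for q in spotter.landmark_of('side','knob_mid'):
        if abs(q['point'][2]-.088)<.012: Q.append(q['point'])
m=np.median(Q,axis=0);d=m[:2]-[.5205,.0173]
print(np.round(m,4),len(Q),'r',np.linalg.norm(d),'rot',np.arctan2(d[1],d[0])-np.radians(76.6))
E
python3 ang.py
```

```text
t 36.2 p [0.475  0.1321 0.0428] rot [179.78   0.   135.05] F [ 4.3 10.1 -5. ] w 23.3 gf 45.0
[0.4796 0.1246 0.0895] 6 r 0.11485967525637532 rot 0.5974850232938711
```

Call:
step_arm(
  moves=[
    [[1,0.004,-0.005,0,0,0,0],[1,0.008,-0.014,0,0,0,0],[1,0.011,-0.023,0,0,0,0],[1,0.011,-0.023,0,0,0,0]],
  ],
)

```text
time_s: 37.3
position: [0.4614, 0.127, 0.0427]
tool_rot: [3.141, -0.001, 2.358]
wrist_force: [-3.7, 3.7, 5.1]
grip_width: 0.263
grip_force: 45.0
```

```bash
python3 ang.py
```

```text
t 37.3 p [0.4614 0.127  0.0427] rot [ 1.7999e+02 -7.0000e-02  1.3509e+02] F [-3.7  3.7  5.1] w 23.1 gf 45.0
[0.4654 0.1183 0.0895] 5 r 0.11505220554165835 rot 0.733290208816848
```

Call:
step_arm(
  moves=[
    [[1,0.002,-0.007,0,0,0,0],[1,0.004,-0.015,0,0,0,0],[1,0.004,-0.015,0,0,0,0]],
  ],
)

```text
time_s: 38.28
position: [0.4552, 0.1241, 0.0428]
tool_rot: [3.139, -0.002, 2.357]
wrist_force: [0.3, 12.0, 0.4]
grip_width: 0.263
grip_force: 44.4
```

```bash
python3 ang.py
```

```text
t 38.27 p [0.4552 0.1241 0.0428] rot [ 1.7985e+02 -1.0000e-01  1.3503e+02] F [ 0.3 12.   0.4] w 23.2 gf 44.4
[0.4598 0.1162 0.0908] 6 r 0.11604180281260713 rot 0.7843435329308588
```

Call:
step_arm(
  moves=[
    [[1,0.002,-0.005,0,0,0,0],[1,0.004,-0.011,0,0,0,0],[1,0.004,-0.011,0,0,0,0]],
  ],
)

```text
time_s: 39.25
position: [0.4503, 0.122, 0.0428]
tool_rot: [3.138, -0.002, 2.357]
wrist_force: [2.6, 13.4, -1.5]
grip_width: 0.259
grip_force: 44.9
```

```bash
python3 ang.py
```

```text
t 39.25 p [0.4503 0.122  0.0428] rot [ 1.7980e+02 -9.0000e-02  1.3503e+02] F [ 2.6 13.4 -1.5] w 22.8 gf 44.9
[0.4564 0.1157 0.0898] 5 r 0.11743666378095045 rot 0.8112488759553016
```

Call:
step_arm(
  moves=[
    [[1,0.001,0.004,0,0,0,0],[1,0.001,0.009,0,0,0,0],[1,0.001,0.009,0,0,0,0]],
  ],
)

```text
time_s: 40.22
position: [0.4532, 0.1238, 0.0427]
tool_rot: [3.14, -0.0, 2.356]
wrist_force: [1.5, 5.0, 0.2]
grip_width: 0.261
grip_force: 44.6
```

Call:
step_arm(
  moves=[
    [[1,-0.001,0.004,0,0,0,0],[1,-0.001,0.006,0,0,0,0],[1,-0.001,0.006,0,0,0,0]],
  ],
)

```text
time_s: 40.6
position: [0.4553, 0.1251, 0.0427]
tool_rot: [-3.141, -0.0, 2.356]
wrist_force: [-1.8, 4.1, 5.3]
grip_width: 0.258
grip_force: 45.0
```

```bash
python3 ang.py
```

```text
t 40.6 p [0.4553 0.1251 0.0427] rot [-1.7999e+02 -2.0000e-02  1.3497e+02] F [-1.8  4.1  5.3] w 22.7 gf 45.0
[0.4612 0.1178 0.0894] 6 r 0.11669078798259952 rot 0.7669451338543136
```

Call:
step_arm(
  moves=[
    [[1,-0.001,0.003,0,0,0,0],[1,-0.001,0.006,0,0,0,0],[1,-0.001,0.006,0,0,0,0]],
  ],
)

```text
time_s: 41.58
position: [0.4576, 0.1264, 0.0427]
tool_rot: [-3.141, -0.0, 2.355]
wrist_force: [-2.5, -0.1, 6.4]
grip_width: 0.262
grip_force: 45.9
```

Call:
step_arm(
  moves=[
    [[1,-0.001,0.003,0,0,0,0],[1,-0.001,0.006,0,0,0,0],[1,-0.001,0.006,0,0,0,0]],
  ],
)

```text
time_s: 41.95
position: [0.4592, 0.1275, 0.0426]
tool_rot: [-3.138, -0.001, 2.355]
wrist_force: [-6.7, -2.5, 9.9]
grip_width: 0.261
grip_force: 45.8
```

```bash
python3 ang.py
```

```text
t 41.95 p [0.4592 0.1275 0.0426] rot [-1.7981e+02 -5.0000e-02  1.3494e+02] F [-6.7 -2.5  9.9] w 23.0 gf 45.8
[0.464  0.1194 0.0884] 6 r 0.11671466274637476 rot 0.7396827318112575
```

Call:
step_arm(
  moves=[
    [[1,-0.001,0.003,0,0,0,0],[1,-0.001,0.006,0,0,0,0],[1,-0.001,0.006,0,0,0,0],[1,-0.001,0.006,0,0,0,0]],
  ],
)

```text
time_s: 43.05
position: [0.4603, 0.1282, 0.0424]
tool_rot: [-3.135, -0.002, 2.355]
wrist_force: [-12.4, -9.4, 15.9]
grip_width: 0.259
grip_force: 46.1
```

```bash
python3 ang.py
```

```text
t 43.05 p [0.4603 0.1282 0.0424] rot [-1.7961e+02 -1.0000e-01  1.3493e+02] F [-12.4  -9.4  15.9] w 22.8 gf 46.1
[0.4654 0.1212 0.0897] 6 r 0.11765038248981595 rot 0.7212815152960634
```

```bash
python3 -c "
from h import *
for i in range(2):
  eyes.read_camera('side');lm('mallet_face',['side']);lm('stamp_top',['side']);lm('glue_jar',['side'])
row();print(ctrl.hand_in())"
```

```text
stamp_top side [0.5474 0.0189 0.1876] 0.48
glue_jar side [ 0.3557 -0.048   0.0052] 0.66
stamp_top side [0.5489 0.019  0.1889] 0.45
t 44.05 p [0.4603 0.1282 0.0425] rot [-1.7961e+02 -1.0000e-01  1.3493e+02] F [-13.   -8.2  16.2] w 22.1 gf 46.1
the job is handed in; nothing more can be done
None
```

The job is handed in at about 44 s (no verdict came back): the stamp was struck twice on the same spot, because I doubted the first blow, and sprang back up. The mallet stands back on the bench where it began, and the lever was turned three clicks (by camera angle and force, not a direct reading) and is held against the pawl with about 15 N.

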